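# Complete the breakfast trays on the packing bench

### The job

A finished breakfast tray holds one honey jar, one juice bottle, one yoghurt pot and one muesli pot, each in its own compartment and laid out alike in all three black trays. Fill every empty compartment with the portion that is missing there, taken one at a time from those standing loose on the bench, each set down (not dropped) upright and flat on the compartment floor. Do not push or tip the trays, and leave the red-lidded jam jar and the label roll where they are.

Things in the scene. Friction and masses are not known exactly. Their poses are not given: they have to be found in the camera images.
- yoghurt_mid (a point): White yoghurt pot with a blue foil lid, a straight round pot 56 mm in diameter under a 60 mm lid, 62 mm high, about 140 g; it stands loose and upright on the bench. The point is on its axis, half-way up (31 mm above its base); z is its axis, pointing up.
- muesli_mid (a point): Brown board muesli pot with a dark-brown lid and a green band, round, 56 mm in diameter (58 mm at the lid), 66 mm high, about 70 g; it stands loose and upright on the bench. The point is on its axis, half-way up (33 mm above its base); z is its axis, pointing up.
- honey_mid (a point): Small glass honey jar, amber with a yellow screw lid, 44 mm in diameter all the way up, 54 mm high, about 75 g; it stands loose and upright on the bench. The point is on its axis, half-way up (27 mm above its base); z is its axis, pointing up.
- juice_mid (a point): Small orange juice bottle with a green cap, body 40 mm in diameter up to 48 mm, then a shoulder and a 28 mm cap, 74 mm high, about 90 g; it stands loose and upright on the bench. The point is on its axis, half-way up (37 mm above its base); z is its axis, pointing up.
- tray_a: Black tray, 177 x 157 x 18 mm (x, y, z), loose, 0.55 kg, walls 3 mm, 2 x 2 compartments of 84 x 74 mm, floors 3 mm up. Origin: centre of underside; x away from the robot, y left, turned up to 0.2 rad. Compartment centres (x, y mm): honey -43.5 38.5, juice -43.5 -38.5, yoghurt 43.5 -38.5, muesli 43.5 38.5; filled ones have a portion fixed at the centre. Here yoghurt is missing.
- tray_b: Black tray, 177 x 157 x 18 mm (x, y, z), loose, 0.55 kg, walls 3 mm, 2 x 2 compartments of 84 x 74 mm, floors 3 mm up. Origin: centre of underside; x away from the robot, y left, turned up to 0.2 rad. Compartment centres (x, y mm): honey -43.5 38.5, juice -43.5 -38.5, yoghurt 43.5 -38.5, muesli 43.5 38.5; filled ones have a portion fixed at the centre. Here muesli is missing.
- tray_c: Black tray, 177 x 157 x 18 mm (x, y, z), loose, 0.55 kg, walls 3 mm, 2 x 2 compartments of 84 x 74 mm, floors 3 mm up. Origin: centre of underside; x away from the robot, y left, turned up to 0.2 rad. Compartment centres (x, y mm): honey -43.5 38.5, juice -43.5 -38.5, yoghurt 43.5 -38.5, muesli 43.5 38.5; filled ones have a portion fixed at the centre. Here honey and juice are missing.
- jam_mid (a point): Small jam jar, dark red with a red lid, 44 mm in diameter, 54 mm high, standing loose among the portions; not wanted in these trays. The point is on its axis, half-way up.
- label_roll_mid (a point): Roll of white labels lying flat, 58 mm in diameter, 30 mm high, with a 25 mm hole, loose among the portions; not part of the job. The point is its centre.
There are look-alikes about, which are no part of the job. What is shaped like the part that bears juice_mid but turquoise is not meant.

How it is judged:
By the outcome, as a careful person would: the job done as asked, in the order asked, and still so for the second after the job is handed in, with the robot touching nothing.
It also fails if it takes over 104 s, if anything falls off the work surface, if the arm or the gripper's body presses on something with over 40 N, if the wrist force passes 120 N, or if a joint passes its speed limit or range.

### The arm

A 6-joint arm with a two-finger parallel gripper is mounted at the origin on the work surface. World frame = base frame: x ahead of the robot, y to its left, z up, the work surface at z = 0. Lengths are in mm, angles in rad, forces in N, time in s.
With the tool pointing down it reaches from about 300 to 950 mm from the base axis. Payload 3.1 kg.
Tool frame: the origin (TCP) lies midway between the tips of the shut fingers; the grasp point (between the pads) lies 19 mm behind it (grip_depth is the distance from the TCP to the grasp point, in mm); z points along the fingers, y is the direction in which the jaws open and shut (so a half turn about z gives the same grasp; the last joint's range is limited). The gripper opens to 85 mm and grips with 20 to 120 N. Pads are 22 mm wide; open, the fingers measure 114 mm over their backs; the gripper's body (76 mm by 85 mm) begins 54 mm behind the grasp point. The pads swing forward as they close: fully open they stand 13 mm farther back than shut.
Start: joints at [1.265, 0.308, 1.634, -0, 1.2, -0.07], TCP at [146.039, 607.704, 231.272] pointing down, gripper open.
Joint ranges: [-3.06, 3.06], [-0.79, 1.96], [0.05, 2.63], [-1.19, 4.34], [0.05, 2.64], [-2.94, 2.94]. Speed limits (rad/s): [2.79, 2.79, 3.14, 3.14, 3.14, 3.14].

### API

Orientations are given as a unit quaternion [x, y, z, w].
In Python, from cell import * gives the robot as it stands.
- The arm moves only by the shell command python3 -m jog 'ROWS' [FORCE]. ROWS is JSON, a list of rows, each a list of 3 entries, a list of its own where there are three numbers: the opening, from 0 (shut) to 1 (fully open), then the shift along the tool's x, y, z in units of 0.05 m (1.0 is 0.05 m), then the turn, a rotation vector about the tool's x, y, z in units of 6 degrees (1.0 is 6 degrees). In form: [[claw, [dx, dy, dz], [rx, ry, rz]], ...]. A call has 1 to 5 rows; each row shifts and turns the commanded pose from where the row before left it, along the tool's axes as they then stand; what a row does not reach is not made up. A row lasts 1/12 s, in which the tool goes at most 41.7 mm and 7.16 degrees, less where a joint would pass 70% of its speed; a pose out of reach is approached as far as the arm can. A call with a number of a shift or a turn outside -1 to 1 is refused whole. A call with a gripper value outside its range is refused whole. The fingers move at their own pace and stop on an object; FORCE is the grip in N (left out, the last holds). Time passes only in rows, so rows that do not move let the fingers close. It gives the time, the measured TCP pose, the force and the opening at its end, in the units of the state.
- observe(): the state, without advancing time (a new reading comes with each control period).
- grab_frame(name): name is "side" or "top"; returns the picture (400x640x3 uint8, red, green, blue); there is no depth.
- camera_info(name): a dict with "fx", "fy", "cx", "cy" (pixels), "k1" (the pictures are not rectified: a ray, as slopes to the right and down, at radius r is drawn at 1 + k1 r^2 times it, then the intrinsics apply), "rvec" (rotation vector, rad) and "tvec" (3), from world to camera coordinates, as OpenCV has them. Camera axes: x right, y down, z forward; pixel columns grow to the right and rows downward; lengths in mm; the calibration is good to about 2 mm. A picture is of the moment at which its call begins. camera_info takes no time and is no camera call.
- finish_job(): hands the job in, once; it reports no verdict.
The state is a dict: "time": time; "joint_positions": joint angles; "qd": joint speeds; "effort": joint torques, N m; "tool_pos": TCP position; "eef_rot": TCP orientation; "ft_force": force on the tool from outside, world axes, zero at the start; "torque": the same for the moment, N m; "grip_width": finger opening in mm.
Only numpy, scipy, OpenCV 4.12 (cv2) and the standard library are available. Lean on these libraries where they do the work, as an engineer would, in place of code of your own. Each camera call takes 0.05 s, during which the arm holds its last target. There are 200 camera calls.

## Working session

There is one attempt and no reset: what is moved stays moved. The work goes in short steps, Python scripts to look and compute and a shell command to move; the robot and the scene stay as the last step left them, time stands still between calls to the robot, and variables do not carry over. Pictures are saved under pics/ and viewed, about 12 in all and at most 16, crops included, and the job is handed in when it is done.

```bash
mkdir -p pics; ls; python3 - <<'E'
from cell import *
import cv2
s=observe();print({k:s[k] for k in("time","tool_pos","eef_rot","grip_width")})
for n in("top","side"):
    print(camera_info(n)); cv2.imwrite(f"pics/{n}0.png",grab_frame(n)[:,:,::-1])
E
```

```text
pics
{'time': 0.0, 'tool_pos': array([145.78196794, 606.89750597, 230.01975604]), 'eef_rot': array([ 1.17622386e-01,  9.93057705e-01, -1.15000387e-03, -2.13224641e-04]), 'grip_width': 85.11511720120706}
{'fx': 495.8933377455242, 'fy': 495.8933377455242, 'cx': 318.1120922469868, 'cy': 188.5719470743642, 'k1': -0.008862846962567292, 'rvec': array([ 2.16422071, -2.11068027,  0.18523535]), 'tvec': array([  -8.85758288,  494.35383346, 1196.7703573 ])}
{'fx': 423.3847177391179, 'fy': 423.3847177391179, 'cx': 319.3174848292837, 'cy': 204.37956979276018, 'k1': 0.0039656777272503675, 'rvec': array([ 2.03850802, -0.88722788,  0.47683143]), 'tvec': array([-345.27420796,  228.76410223,  816.94158548])}
```

View pics/top0.png

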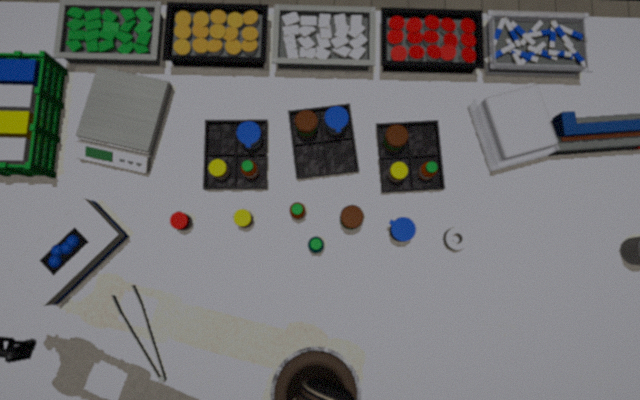

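View pics/side0.png

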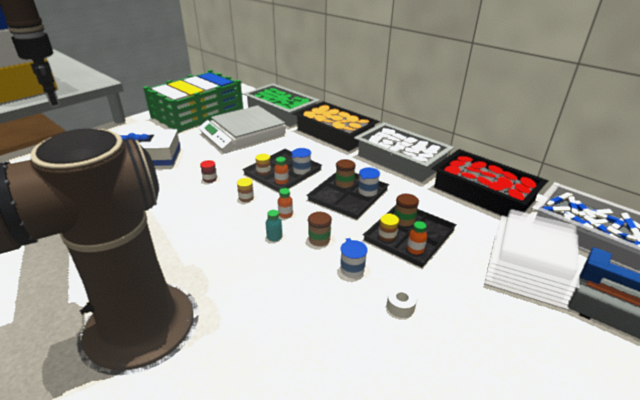

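The top view shows the loose items at jam (180,220), honey (243,218), juice (297,211), a turquoise look-alike (316,245), muesli (352,217), yoghurt (402,230) and label roll (455,239). The trays are B at (235,155), missing muesli; C at (323,141), missing honey and juice; and A at (410,157), missing yoghurt. The side view agrees.

```bash
cat > h.py <<'E'
import numpy as np, cv2
from cell import *
def cam(n):
    c=camera_info(n); K=np.array([[c["fx"],0,c["cx"]],[0,c["fy"],c["cy"]],[0,0,1]]); D=np.array([c["k1"],0,0,0,0.])
    return K,D,np.array(c["rvec"],float),np.array(c["tvec"],float)
def toplane(n,uv,z):
    K,D,r,t=cam(n); R=cv2.Rodrigues(r)[0]; o=-R.T@t
    p=cv2.undistortPoints(np.array(uv,float).reshape(-1,1,2),K,D).reshape(-1,2)
    d=np.c_[p,np.ones(len(p))]@R
    return o+d*((z-o[2])/d[:,2])[:,None]
def proj(n,P):
    K,D,r,t=cam(n); return cv2.projectPoints(np.array(P,float).reshape(-1,1,3),r,t,K,D)[0].reshape(-1,2)
HS={"red":[(0,6),(174,180)],"yellow":[(22,34)],"green":[(55,82)],"turq":[(83,97)],"blue":[(100,125)],"brown":[(5,18)],"orange":[(5,18)]}
def blobs(img,col,amin=30,smin=90,vmin=40):
    h=cv2.cvtColor(img,cv2.COLOR_RGB2HSV); m=np.zeros(img.shape[:2],np.uint8)
    for a,b in HS[col]: m|=cv2.inRange(h,(a,smin,vmin),(b,255,255))
    m=cv2.morphologyEx(m,cv2.MORPH_OPEN,np.ones((3,3),np.uint8))
    out=[]
    for c in cv2.findContours(m,cv2.RETR_EXTERNAL,cv2.CHAIN_APPROX_NONE)[0]:
        if cv2.contourArea(c)>=amin:
            M=cv2.moments(c); x,y,w,hh=cv2.boundingRect(c); out.append((M["m10"]/M["m00"],M["m01"]/M["m00"],M["m00"],x,y,w,hh))
    return out
E
python3 - <<'E'
from h import *
np.set_printoptions(precision=1,suppress=True)
K,D,r,t=cam("top");R=cv2.Rodrigues(r)[0];print("topcam",-R.T@t,"axis",R[2])
im=cv2.cvtColor(cv2.imread("pics/top0.png"),cv2.COLOR_BGR2RGB)
for col,z in(("red",54),("yellow",54),("green",74),("turq",74),("blue",62),("brown",66)):
    for b in blobs(im,col):
        if 165<b[0]<480 and 95<b[1]<260: print(col,np.array(b),toplane("top",b[:2],z)[0])
g=cv2.cvtColor(im,cv2.COLOR_RGB2GRAY)
m=(im.max(2)<75).astype(np.uint8)*255; m=cv2.morphologyEx(m,cv2.MORPH_CLOSE,np.ones((5,5),np.uint8))
for c in cv2.findContours(m,cv2.RETR_EXTERNAL,cv2.CHAIN_APPROX_NONE)[0]:
    (x,y),w,a=cv2.minAreaRect(c)
    if 190<x<450 and 90<y<200 and min(w)>40:
        P=toplane("top",c.reshape(-1,2),18)[:,:2].astype(np.float32); print("tray",(x,y),w,a,cv2.minAreaRect(P))
E
```

```text
topcam [ 289.4    9.1 1262.1] axis [ 0.2 -0.  -1. ]
red [179.  220.3 236.  170.  212.   19.   18. ] [405.1 340.9  54. ]
yellow [242.4 217.7 227.5 234.  209.   18.   18. ] [415.5 186.9  54. ]
yellow [398.7 170.1 278.5 389.  161.   20.   20. ] [ 544.1 -195.8   54. ]
yellow [217.1 167.2 269.  208.  158.   19.   19. ] [539.5 255.9  54. ]
green [315.8 243.7 119.5 310.  238.   13.   13. ] [355.4   6.   74. ]
green [296.6 208.6  69.  292.  204.   10.   10. ] [438.6  54.3  74. ]
green [431.8 166.1  85.5 427.  161.   11.   11. ] [ 552.  -273.9   74. ]
green [246.7 165.   86.  241.  160.   12.   11. ] [543.  179.7  74. ]
blue [402.4 228.8 450.5 390.  217.   26.   24. ] [ 397.3 -203.3   62. ]
blue [248.1 132.8 494.  236.  121.   26.   27. ] [627.7 181.8  62. ]
blue [336.4 117.9 490.5 324.  106.   26.   27. ] [672.4 -38.1  62. ]
brown [351.5 216.6 354.5 341.  206.   22.   22. ] [423.4 -79.1  66. ]
brown [251.4 171.5  61.5 244.  164.   14.   13. ] [528.5 168.6  66. ]
brown [424.8 171.3  74.5 420.  163.   13.   15. ] [ 540.1 -258.2   66. ]
brown [396.3 135.  382.5 385.  124.   23.   23. ] [ 630.8 -188.1   66. ]
brown [305.9 120.5 383.5 295.  110.   23.   22. ] [662.1  38.3  66. ]
tray (409.7956237792969, 156.41087341308594) (69.88780212402344, 62.64717102050781) 85.48600769042969 ((589.4974365234375, -230.12344360351562), (182.3165283203125, 160.88323974609375), 4.648026466369629)
tray (235.49996948242188, 154.5) (68.99998474121094, 62.99999237060547) 90.0 ((582.9974365234375, 217.66847229003906), (182.4974822998047, 161.53256225585938), 2.12316632270813)
tray (323.0846252441406, 141.1769256591797) (68.5912094116211, 61.893333435058594) 82.87498474121094 ((623.8104858398438, -5.964363098144531), (182.38771057128906, 159.61781311035156), 8.641098976135254)
```

Both estimates, the lid centres and the tray outlines, agree to about 1–2 mm, and the tray sizes match. Compartment targets are A-yoghurt (636.7,-264.7), B-muesli (625.3,258.2), C-honey (575.3,25.8) and C-juice (586.4,-50.4). I'll turn the jaws along x first.

```bash
cat > d.py <<'E'
import sys; from h import *
from scipy.spatial.transform import Rotation as Ro
s=observe(); p=np.array(s["tool_pos"]); R=Ro.from_quat(s["eef_rot"]).as_matrix()
yaw=np.degrees(np.arctan2(R[1,1],R[0,1]))
print("t %.1f"%s["time"],"pos",p.round(1),"yaw %.1f"%yaw,"tilt",(R[:2,2]*57.3).round(2),"F",np.round(s["ft_force"],1),"w %.1f"%s["grip_width"],"q",np.round(s["joint_positions"],2))
for i in range(1,len(sys.argv),3):
    q=np.array(sys.argv[i:i+3],float); print("units",((R.T@(q-p))/50).round(3)); p=q
E
Z='[1,[0,0,0],[0,0,1]]'
python3 -m jog '[[1,[0,0,0],[0,0,1]],[1,[0,0,0],[0,0,1]],[1,[0,0,0],[0,0,1]],[1,[0,0,0],[0,0,1]],[1,[0,0,0],[0,0,1]]]' 40
python3 -m jog '[[1,[0,0,0],[0,0,1]],[1,[0,0,0],[0,0,1]],[1,[0,0,0],[0,0,1]],[1,[0,0,0],[0,0,1]],[1,[0,0,0],[0,0,1]]]'
python3 -m jog '[[1,[0,0,0],[0,0,1]],[1,[0,0,0],[0,0,0.9]],[1,[0,0,0],[0,0,0]]]'
python3 d.py 415.5 186.9 150 415.5 186.9 12
```

```text
time: 0.52
tool_pos: [145.9, 607.2, 230.5]
eef_rot: [0.373, 0.928, -0.001, 0.0]
ft_force: [0.4, 0.3, 0.4]
grip_width: 85.3
time: 0.93
tool_pos: [145.9, 607.2, 230.5]
eef_rot: [0.6, 0.8, -0.001, 0.0]
ft_force: [-1.2, -0.6, -0.4]
grip_width: 85.5
time: 1.18
tool_pos: [145.9, 607.2, 230.6]
eef_rot: [0.676, 0.737, -0.001, 0.0]
ft_force: [-0.8, 0.3, -0.5]
grip_width: 85.1
t 1.2 pos [145.9 607.2 230.6] yaw 5.0 tilt [-0.02 -0.07] F [-0.8  0.3 -0.5] w 85.1 q [1.27 0.31 1.63 0.   1.2  1.18]
units [-8.843  4.64   1.62 ]
units [3.00e-03 1.00e-03 2.76e+00]
```

```bash
python3 -m jog '[[1,[-0.59,0.31,0.11],[0,0,0]],[1,[-0.59,0.31,0.11],[0,0,0]],[1,[-0.59,0.31,0.11],[0,0,0]],[1,[-0.59,0.31,0.11],[0,0,0]],[1,[-0.59,0.31,0.11],[0,0,0]]]'
python3 -m jog '[[1,[-0.59,0.31,0.11],[0,0,0]],[1,[-0.59,0.31,0.11],[0,0,0]],[1,[-0.59,0.31,0.11],[0,0,0]],[1,[-0.59,0.31,0.11],[0,0,0]],[1,[-0.59,0.31,0.11],[0,0,0]]]'
python3 -m jog '[[1,[-0.59,0.31,0.11],[0,0,0]],[1,[-0.59,0.31,0.11],[0,0,0]],[1,[-0.59,0.31,0.11],[0,0,0]],[1,[-0.59,0.31,0.11],[0,0,0]],[1,[-0.58,0.3,0.08],[0,0,0]]]'
python3 -m jog '[[1,[0,0,0],[0,0,0]],[1,[0,0,0],[0,0,0]]]'
python3 d.py 415.5 186.9 80 415.5 186.9 12
python3 - <<'E'
from h import *
a=grab_frame("top")[140:260,150:480]; b=grab_frame("side")[130:330,180:470]
a=cv2.resize(a,(790,287)); b=cv2.resize(b,(435,300))
c=np.zeros((590,790,3),np.uint8); c[:287]=a; c[288:588,:435]=b
cv2.imwrite("pics/p1.png",c[:,:,::-1])
E
```

```text
time: 1.6
tool_pos: [236.7, 466.1, 203.2]
eef_rot: [0.674, 0.739, -0.0, 0.0]
ft_force: [1.1, 0.7, -0.4]
grip_width: 85.3
time: 2.02
tool_pos: [327.0, 326.1, 175.9]
eef_rot: [0.674, 0.739, -0.0, 0.0]
ft_force: [1.8, 0.8, 0.1]
grip_width: 85.1
time: 2.43
tool_pos: [416.6, 186.4, 149.8]
eef_rot: [0.674, 0.739, -0.0, -0.0]
ft_force: [0.9, 0.5, -0.3]
grip_width: 85.7
time: 2.6
tool_pos: [416.7, 186.6, 149.9]
eef_rot: [0.676, 0.737, -0.0, -0.0]
ft_force: [-0.4, 0.4, -0.1]
grip_width: 85.4
t 2.6 pos [416.7 186.6 149.9] yaw 5.0 tilt [-0.06 -0.01] F [-0.4  0.4 -0.1] w 85.4 q [0.33 0.08 2.09 0.   0.97 0.24]
units [ 0.007 -0.022  1.398]
units [0.00e+00 1.00e-03 1.36e+00]
```

View pics/p1.png

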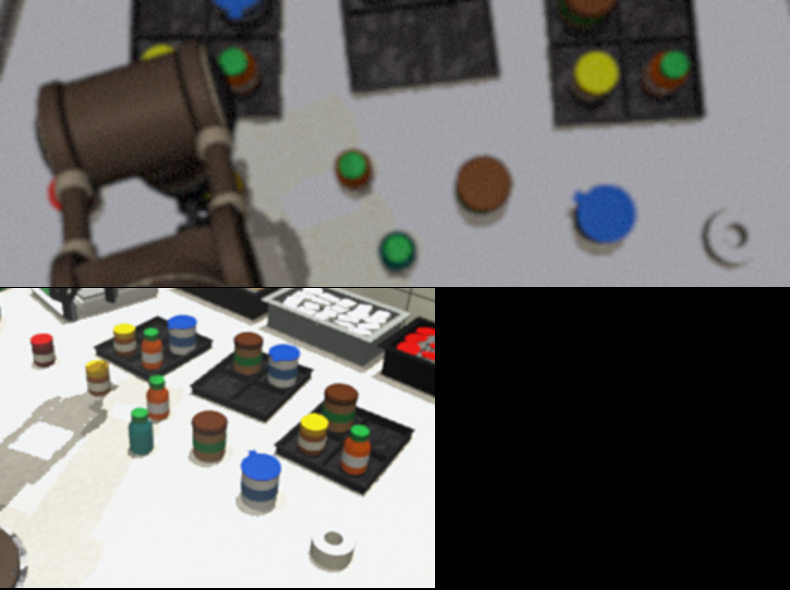

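The arm covers the honey jar in the top view. The side view shows the jar in place at (97,377) in the crop and nothing disturbed, so I'll descend and grip.

```bash
python3 -m jog '[[1,[0,-0.02,0.6],[0,0,0]],[1,[0,0,0.6],[0,0,0]],[1,[0,0,0.6],[0,0,0]],[1,[0,0,0.6],[0,0,0]],[1,[0,0,0.35],[0,0,0]]]'
python3 -m jog '[[1,[0,0,0],[0,0,0]],[0.3,[0,0,0],[0,0,0]],[0.3,[0,0,0],[0,0,0]],[0.3,[0,0,0],[0,0,0]],[0.3,[0,0,0],[0,0,0]]]' 40
python3 -m jog '[[0.3,[0,0,0],[0,0,0]],[0.3,[0,0,0],[0,0,0]],[0.3,[0,0,0],[0,0,0]],[0.3,[0,0,0],[0,0,0]]]'
python3 d.py
python3 - <<'E'
from h import *
b=grab_frame("side")[120:300,180:400]; cv2.imwrite("pics/p2.png",cv2.resize(b,None,fx=3,fy=3)[:,:,::-1])
E
```

```text
time: 3.12
tool_pos: [412.6, 188.7, 10.3]
eef_rot: [0.674, 0.739, -0.002, -0.001]
ft_force: [-0.5, -0.3, -0.1]
grip_width: 85.3
time: 3.53
tool_pos: [417.0, 188.9, 14.7]
eef_rot: [0.675, 0.738, 0.002, 0.001]
ft_force: [-0.5, 0.7, 2.1]
grip_width: 43.0
time: 3.87
tool_pos: [417.0, 188.8, 14.6]
eef_rot: [0.675, 0.738, 0.002, 0.001]
ft_force: [-1.2, 0.9, 8.2]
grip_width: 43.2
t 3.9 pos [417.  188.8  14.6] yaw 5.1 tilt [0.19 0.1 ] F [-1.2  0.9  8.2] w 43.2 q [0.33 0.34 2.14 0.   0.66 0.24]
```

View pics/p2.png

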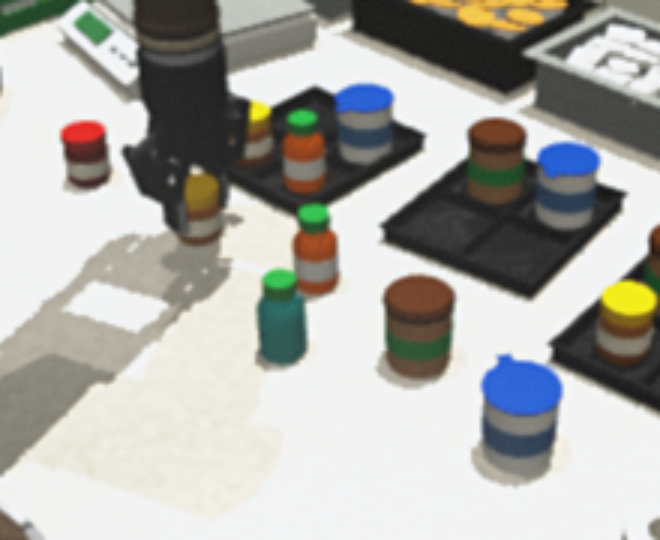

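The fingers are at 43 mm on the honey jar, which stands upright at crop (198,205). The jam jar and neighbours are untouched. I'll lift and carry it to tray C.

```bash
python3 -m jog '[[0.3,[0,0,-0.2],[0,0,0]],[0.3,[0,0,-0.6],[0,0,0]],[0.3,[0,0,-0.6],[0,0,0]],[0.3,[0,0,-0.6],[0,0,0]],[0.3,[0,0,-0.5],[0,0,0]]]'
python3 -m jog '[[0.3,[0,0,0],[0,0,0]],[0.3,[0,0,0],[0,0,0]]]'
python3 d.py 575.3 25.8 135 575.3 25.8 30
```

```text
time: 4.33
tool_pos: [415.8, 187.9, 140.5]
eef_rot: [0.675, 0.738, 0.001, 0.001]
ft_force: [0.5, 1.1, -0.7]
grip_width: 43.4
time: 4.5
tool_pos: [417.0, 188.3, 140.3]
eef_rot: [0.675, 0.738, 0.002, 0.001]
ft_force: [0.1, 0.7, -0.5]
grip_width: 43.1
t 4.5 pos [417.  188.3 140.3] yaw 5.1 tilt [0.3  0.09] F [ 0.1  0.7 -0.5] w 43.1 q [ 0.33  0.1   2.09 -0.    0.94  0.24]
units [-3.519  2.866  0.117]
units [-2.0e-03 -1.1e-02  2.1e+00]
```

```bash
python3 -m jog '[[0.3,[-0.5,0.41,0.02],[0,0,0]],[0.3,[-0.5,0.41,0.02],[0,0,0]],[0.3,[-0.5,0.41,0.02],[0,0,0]],[0.3,[-0.5,0.41,0.02],[0,0,0]],[0.3,[-0.5,0.41,0.02],[0,0,0]]]'
python3 -m jog '[[0.3,[-0.5,0.41,0],[0,0,0]],[0.3,[-0.52,0.41,0],[0,0,0]],[0.3,[0,0,0],[0,0,0]],[0.3,[0,0,0],[0,0,0]]]'
python3 d.py 575.3 25.8 30
python3 - <<'E'
from h import *
a=grab_frame("top")[90:250,250:400]; b=grab_frame("side")[80:260,280:460]
cv2.imwrite("pics/p3.png",np.hstack([cv2.resize(a,(400,427)),cv2.resize(b,(400,427)[::1])])[:,:,::-1])
for B in blobs(grab_frame("side"),"yellow"): print(np.round(B,1))
from d import p
print("expected lid-top centre px if on tool axis:",proj("side",[p+[0,0,-12+54+0]]))
E
```

```text
time: 4.92
tool_pos: [527.7, 71.2, 131.0]
eef_rot: [0.675, 0.738, -0.001, -0.001]
ft_force: [0.6, 0.5, -0.9]
grip_width: 43.0
time: 5.25
tool_pos: [573.4, 23.9, 131.0]
eef_rot: [0.676, 0.737, -0.001, -0.001]
ft_force: [0.1, -0.1, -1.0]
grip_width: 43.5
t 5.2 pos [573.4  23.9 131. ] yaw 4.9 tilt [-0.18  0.01] F [ 0.1 -0.1 -1. ] w 43.5 q [-0.03  0.33  1.83  0.    0.99 -0.12]
units [0.034 0.047 2.021]
[389.1 219.6 182.5 380.  213.   19.   14. ]
[262.3 157.7  84.5 256.  154.   14.    9. ]
[331.9 144.6  62.5 328.  140.    9.   10. ]
[185.4  87.2 226.5 169.   81.   34.   15. ]
[ 12.   82.4 811.5   0.   64.   26.   39. ]
t 5.4 pos [571.8  26.  131.3] yaw 5.1 tilt [-0.21  0.02] F [ 0.6  0.  -0.5] w 42.8 q [-0.03  0.33  1.83  0.    0.99 -0.12]
expected lid-top centre px if on tool axis: [[329.02697516 141.07102396]]
```

View pics/p3.png

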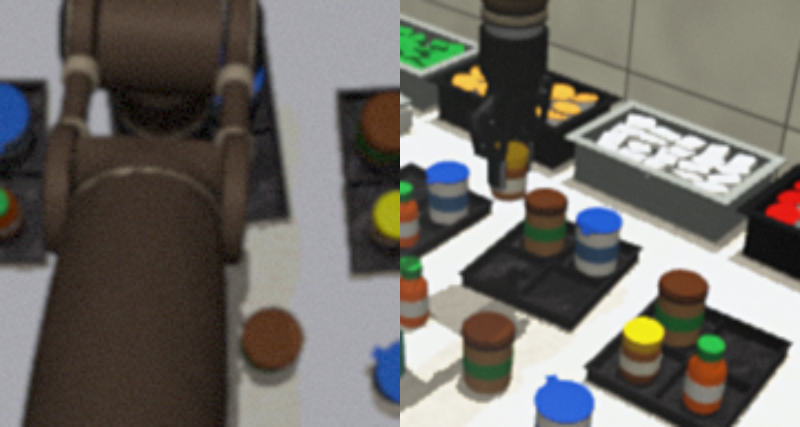

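The jar hangs upright beneath the gripper, heading for the near-left compartment of tray C (seen at crop (490,265)). I'll descend and then feel for the floor.

```bash
python3 -m jog '[[0.3,[0.02,0.05,0.5],[0,0,0]],[0.3,[0,0,0.6],[0,0,0]],[0.3,[0,0,0.6],[0,0,0]],[0.3,[0,0,0.4],[0,0,0]],[0.3,[0,0,0],[0,0,0]]]'
python3 d.py
python3 -m jog '[[0.3,[0,0,0.04],[0,0,0]],[0.3,[0,0,0.04],[0,0,0]],[0.3,[0,0,0],[0,0,0]]]'
python3 -m jog '[[0.3,[0,0,0.03],[0,0,0]],[0.3,[0,0,0],[0,0,0]]]'
python3 d.py 575.3 25.8 16
python3 - <<'E'
from h import *
b=grab_frame("side")[130:250,300:420]; cv2.imwrite("pics/p4.png",cv2.resize(b,None,fx=4,fy=4)[:,:,::-1])
E
```

```text
time: 5.82
tool_pos: [570.1, 27.9, 22.7]
eef_rot: [0.674, 0.738, -0.004, -0.004]
ft_force: [-1.0, -0.4, -1.1]
grip_width: 43.7
t 5.8 pos [570.1  27.9  22.7] yaw 5.2 tilt [-0.67  0.02] F [-1.  -0.4 -1.1] w 43.7 q [-0.03  0.49  1.87  0.    0.79 -0.12]
time: 6.07
tool_pos: [577.5, 27.0, 25.3]
eef_rot: [0.675, 0.738, 0.001, 0.001]
ft_force: [0.9, 0.1, 0.1]
grip_width: 43.4
time: 6.23
tool_pos: [577.4, 26.6, 23.6]
eef_rot: [0.675, 0.738, 0.001, 0.001]
ft_force: [-0.6, -0.3, -0.7]
grip_width: 43.2
t 6.2 pos [577.4  26.6  23.6] yaw 5.1 tilt [ 0.14 -0.  ] F [-0.6 -0.3 -0.7] w 43.2 q [-0.03  0.49  1.86  0.    0.78 -0.12]
units [-0.013 -0.043  0.151]
```

View pics/p4.png

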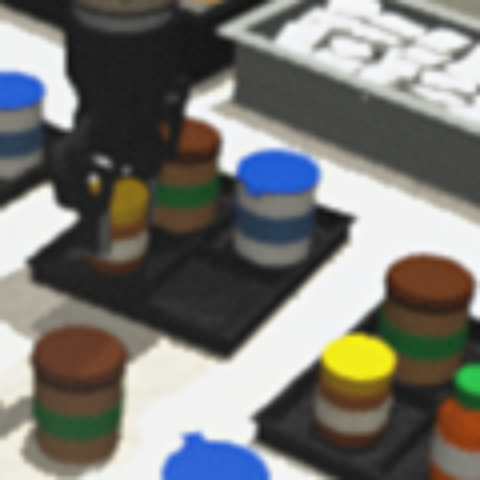

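The jar is inside the compartment at crop (125,235), a few mm above the floor. I'll lower it gently.

```bash
for i in 1; do python3 -m jog '[[0.3,[0,0,0.04],[0,0,0]],[0.3,[0,0,0.04],[0,0,0]],[0.3,[0,0,0],[0,0,0]],[0.3,[0,0,0],[0,0,0]]]'; done
python3 -m jog '[[0.3,[0,0,0.02],[0,0,0]],[0.3,[0,0,0],[0,0,0]],[0.3,[0,0,0],[0,0,0]]]'
python3 -m jog '[[0.3,[0,0,0.02],[0,0,0]],[0.3,[0,0,0],[0,0,0]],[0.3,[0,0,0],[0,0,0]]]'
```

```text
time: 6.62
tool_pos: [576.0, 26.5, 18.0]
eef_rot: [0.675, 0.738, -0.0, -0.0]
ft_force: [-0.8, 0.6, -0.2]
grip_width: 43.2
time: 6.87
tool_pos: [576.3, 26.5, 17.7]
eef_rot: [0.675, 0.738, -0.0, -0.0]
ft_force: [-1.9, 0.1, 4.6]
grip_width: 43.3
time: 7.12
tool_pos: [576.3, 26.5, 17.7]
eef_rot: [0.675, 0.738, -0.0, -0.0]
ft_force: [-4.5, -0.8, 9.7]
grip_width: 43.2
```

```bash
python3 -m jog '[[0.7,[0,0,0],[0,0,0]],[0.7,[0,0,0],[0,0,0]],[0.7,[0,0,0],[0,0,0]],[0.7,[0,0,0],[0,0,0]]]'
python3 -m jog '[[0.7,[0,0,-0.2],[0,0,0]],[0.7,[0,0,-0.5],[0,0,0]],[0.7,[0,0,-0.6],[0,0,0]],[0.7,[0,0,-0.6],[0,0,0]],[0.7,[0,0,-0.6],[0,0,0]]]'
python3 -m jog '[[1,[0,0,0],[0,0,0]],[1,[0,0,0],[0,0,0]]]'
python3 d.py 438.6 54.3 140 438.6 54.3 12
```

```text
time: 7.45
tool_pos: [576.6, 26.6, 16.4]
eef_rot: [0.675, 0.738, 0.0, 0.0]
ft_force: [-1.6, -0.1, 3.9]
grip_width: 59.8
time: 7.87
tool_pos: [576.0, 26.6, 142.5]
eef_rot: [0.675, 0.738, -0.0, -0.0]
ft_force: [-0.4, -0.4, -0.5]
grip_width: 59.2
time: 8.03
tool_pos: [578.5, 26.5, 144.3]
eef_rot: [0.675, 0.738, 0.002, 0.002]
ft_force: [-0.4, 0.4, -0.0]
grip_width: 81.4
t 8.0 pos [578.5  26.5 144.3] yaw 5.1 tilt [ 0.35 -0.01] F [-0.4  0.4 -0. ] w 81.4 q [-0.03  0.31  1.82 -0.    1.   -0.12]
units [ 0.802 -2.739  0.069]
units [ 2.00e-03 -1.60e-02  2.56e+00]
```

```bash
python3 -m jog '[[1,[0.16,-0.54,0.02],[0,0,0]],[1,[0.16,-0.54,0.02],[0,0,0]],[1,[0.16,-0.54,0.02],[0,0,0]],[1,[0.16,-0.54,0],[0,0,0]],[1,[0.16,-0.55,0],[0,0,0]]]'
python3 -m jog '[[1,[0,0,0],[0,0,0]],[1,[0,0,0],[0,0,0]],[1,[0,0,0],[0,0,0]]]'
python3 d.py 438.6 54.3 12
python3 - <<'E'
from h import *
f=grab_frame("side");b=f[100:280,260:440]; cv2.imwrite("pics/p5.png",cv2.resize(b,None,fx=3,fy=3)[:,:,::-1])
for B in blobs(f,"green"): print(np.round(B,1))
print(proj("side",[[438.6,54.3,70]]))
E
```

```text
time: 8.45
tool_pos: [434.9, 54.5, 136.5]
eef_rot: [0.675, 0.738, -0.001, -0.001]
ft_force: [0.3, 0.3, 0.1]
grip_width: 85.5
time: 8.7
tool_pos: [438.0, 54.4, 137.8]
eef_rot: [0.675, 0.738, 0.0, 0.0]
ft_force: [0.1, 0.2, 0.5]
grip_width: 85.5
t 8.7 pos [438.   54.4 137.8] yaw 5.1 tilt [ 0.01 -0.01] F [0.1 0.2 0.5] w 85.5 q [ 0.02  0.07  2.13 -0.    0.94 -0.06]
units [-2.000e-03  1.100e-02  2.517e+00]
[319.2 236.   71.  310.  233.   19.    7. ]
[419.5 225.7 110.  413.  220.   14.   12. ]
[405.2 215.6  79.  395.  211.   22.    9. ]
[272.9 215.2  66.5 269.  211.    9.   10. ]
[284. 192.  59. 280. 188.   9.   9.]
[345.8 178.3  53.5 338.  176.   17.    6. ]
[280.3 159.6  56.5 276.  156.   10.    8. ]
[210.6 128.9  46.  206.  125.   10.    9. ]
[301.4 100.6  64.5 296.   97.   13.    9. ]
[260.6  94.8  46.5 255.   91.   11.    9. ]
[ 192.   105.3 2414.   144.    80.    98.    51. ]
[[284.78096662 191.556954  ]]
```

View pics/p5.png

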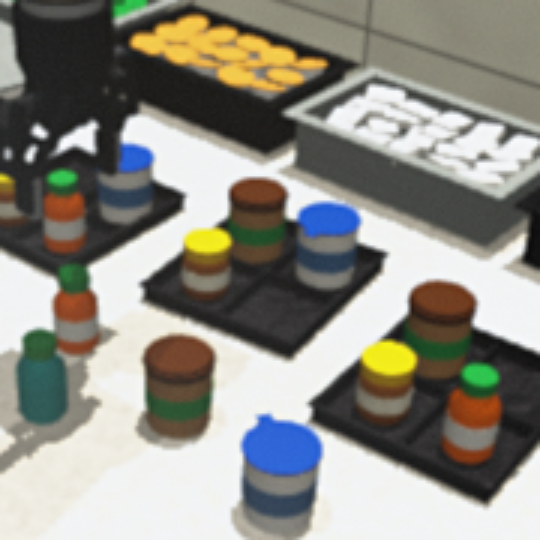

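Honey stands upright in tray C's near-left compartment, crop (207,265). The juice bottle's side view is within 1 px of its projection. I'll grip it next.

```bash
python3 -m jog '[[1,[0,0.01,0.6],[0,0,0]],[1,[0,0,0.6],[0,0,0]],[1,[0,0,0.6],[0,0,0]],[1,[0,0,0.5],[0,0,0]],[1,[0,0,0.22],[0,0,0]]]'
python3 -m jog '[[1,[0,0,0],[0,0,0]],[1,[0,0,0],[0,0,0]],[0.25,[0,0,0],[0,0,0]],[0.25,[0,0,0],[0,0,0]],[0.25,[0,0,0],[0,0,0]]]' 40
python3 -m jog '[[0.25,[0,0,0],[0,0,0]],[0.25,[0,0,0],[0,0,0]],[0.25,[0,0,0],[0,0,0]],[0.25,[0,0,0],[0,0,0]]]'
python3 -m jog '[[0.25,[0,0,-0.2],[0,0,0]],[0.25,[0,0,-0.6],[0,0,0]],[0.25,[0,0,-0.6],[0,0,0]],[0.25,[0,0,-0.6],[0,0,0]],[0.25,[0,0,-0.5],[0,0,0]]]'
python3 -m jog '[[0.25,[0,0,0],[0,0,0]],[0.25,[0,0,0],[0,0,0]],[0.25,[0,0,0],[0,0,0]]]'
python3 d.py 586.4 -50.4 135
```

```text
time: 9.17
tool_pos: [437.1, 54.1, 9.0]
eef_rot: [0.675, 0.738, -0.002, -0.002]
ft_force: [-1.0, -0.3, 0.8]
grip_width: 85.1
time: 9.58
tool_pos: [439.9, 54.5, 13.5]
eef_rot: [0.675, 0.738, 0.001, 0.001]
ft_force: [-0.4, -0.5, 0.0]
grip_width: 51.5
time: 9.92
tool_pos: [439.4, 54.5, 13.5]
eef_rot: [0.675, 0.738, 0.001, 0.001]
ft_force: [-0.3, 0.3, 7.0]
grip_width: 39.2
time: 10.33
tool_pos: [438.3, 54.5, 139.6]
eef_rot: [0.675, 0.738, 0.0, 0.001]
ft_force: [1.5, 1.1, -1.2]
grip_width: 39.2
time: 10.58
tool_pos: [437.2, 54.5, 136.8]
eef_rot: [0.675, 0.738, -0.0, -0.0]
ft_force: [-0.8, -0.1, -1.5]
grip_width: 39.2
t 10.6 pos [437.2  54.5 136.8] yaw 5.1 tilt [-0.07 -0.  ] F [-0.8 -0.1 -1.5] w 39.2 q [ 0.03  0.07  2.13 -0.    0.94 -0.06]
units [-2.354  2.785  0.032]
```

```bash
python3 -m jog '[[0.25,[-0.39,0.46,0],[0,0,0]],[0.25,[-0.39,0.46,0],[0,0,0]],[0.25,[-0.39,0.46,0],[0,0,0]],[0.25,[-0.39,0.46,0],[0,0,0]],[0.25,[-0.39,0.46,0],[0,0,0]]]'
python3 -m jog '[[0.25,[-0.39,0.46,0],[0,0,0]],[0.25,[0,0,0],[0,0,0]],[0.25,[0,0,0],[0,0,0]],[0.25,[0,0,0],[0,0,0]]]'
python3 -m jog '[[0.25,[0,0,0.4],[0,0,0]],[0.25,[0,0,0.6],[0,0,0]],[0.25,[0,0,0.6],[0,0,0]],[0.25,[0,0,0.4],[0,0,0]],[0.25,[0,0,0.15],[0,0,0]]]'
python3 -m jog '[[0.25,[0,0,0],[0,0,0]],[0.25,[0,0,0],[0,0,0]],[0.25,[0,0,0],[0,0,0]]]'
python3 d.py 586.4 -50.4 16.5
python3 - <<'E'
from h import *
b=grab_frame("side")[130:250,300:420]; cv2.imwrite("pics/p6.png",cv2.resize(b,None,fx=4,fy=4)[:,:,::-1])
E
```

```text
time: 11.0
tool_pos: [560.4, -33.0, 134.4]
eef_rot: [0.675, 0.738, -0.001, -0.002]
ft_force: [0.9, 0.1, -0.7]
grip_width: 39.4
time: 11.33
tool_pos: [583.8, -49.5, 134.7]
eef_rot: [0.675, 0.738, -0.001, -0.002]
ft_force: [0.1, -0.5, -0.5]
grip_width: 39.2
time: 11.75
tool_pos: [580.6, -48.2, 25.2]
eef_rot: [0.675, 0.738, -0.003, -0.004]
ft_force: [-0.6, 0.0, -1.6]
grip_width: 39.1
time: 12.0
tool_pos: [587.3, -49.7, 31.3]
eef_rot: [0.675, 0.738, 0.001, 0.001]
ft_force: [1.0, -0.3, -1.7]
grip_width: 39.1
t 12.0 pos [587.3 -49.7  31.3] yaw 5.1 tilt [ 0.16 -0.02] F [ 1.  -0.3 -1.7] w 39.1 q [-0.16  0.5   1.83  0.    0.81 -0.25]
units [-0.012 -0.02   0.297]
```

View pics/p6.png

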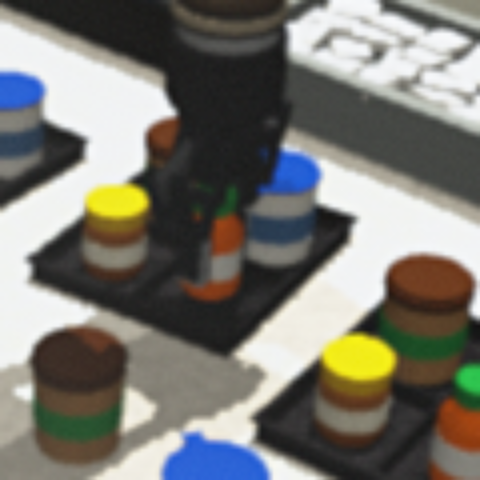

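The bottle hangs upright over the near-right compartment at crop (215,260), clear of its neighbours. I'll lower it.

```bash
python3 -m jog '[[0.25,[0,0,0.08],[0,0,0]],[0.25,[0,0,0.08],[0,0,0]],[0.25,[0,0,0.06],[0,0,0]],[0.25,[0,0,0],[0,0,0]],[0.25,[0,0,0],[0,0,0]]]'
python3 -m jog '[[0.25,[0,0,0.03],[0,0,0]],[0.25,[0,0,0],[0,0,0]],[0.25,[0,0,0],[0,0,0]]]'
python3 -m jog '[[0.25,[0,0,0.02],[0,0,0]],[0.25,[0,0,0],[0,0,0]],[0.25,[0,0,0],[0,0,0]]]'
```

```text
time: 12.47
tool_pos: [585.7, -49.8, 18.4]
eef_rot: [0.675, 0.738, -0.0, -0.0]
ft_force: [-0.1, 0.9, -0.9]
grip_width: 39.3
time: 12.72
tool_pos: [586.1, -49.9, 17.2]
eef_rot: [0.675, 0.738, -0.0, -0.0]
ft_force: [0.3, -0.1, -1.2]
grip_width: 39.2
time: 12.97
tool_pos: [586.4, -49.9, 16.5]
eef_rot: [0.675, 0.738, 0.0, 0.0]
ft_force: [0.1, 0.3, 1.0]
grip_width: 39.0
```

```bash
python3 -m jog '[[0.25,[0,0,0.01],[0,0,0]],[0.25,[0,0,0],[0,0,0]],[0.25,[0,0,0],[0,0,0]]]'
python3 -m jog '[[0.65,[0,0,0],[0,0,0]],[0.65,[0,0,0],[0,0,0]],[0.65,[0,0,0],[0,0,0]],[0.65,[0,0,0],[0,0,0]]]'
python3 -m jog '[[0.65,[0,0,-0.2],[0,0,0]],[0.65,[0,0,-0.5],[0,0,0]],[0.65,[0,0,-0.6],[0,0,0]],[0.65,[0,0,-0.6],[0,0,0]],[0.65,[0,0,-0.6],[0,0,0]]]'
python3 -m jog '[[1,[0,0,0],[0,0,0]],[1,[0,0,0],[0,0,0]],[1,[0,0,0],[0,0,0]]]'
python3 d.py 423.4 -79.1 140
```

```text
time: 13.22
tool_pos: [586.4, -49.9, 16.5]
eef_rot: [0.675, 0.738, 0.0, 0.0]
ft_force: [-1.9, -0.5, 5.6]
grip_width: 38.9
time: 13.55
tool_pos: [586.0, -49.8, 15.5]
eef_rot: [0.675, 0.738, -0.0, -0.0]
ft_force: [0.8, -1.0, 0.3]
grip_width: 55.7
time: 13.97
tool_pos: [585.8, -49.8, 142.4]
eef_rot: [0.675, 0.738, -0.0, -0.0]
ft_force: [0.4, 0.8, -0.1]
grip_width: 55.3
time: 14.22
tool_pos: [585.8, -49.8, 141.0]
eef_rot: [0.675, 0.738, 0.0, 0.0]
ft_force: [-0.5, -0.4, -0.3]
grip_width: 85.5
t 14.2 pos [585.8 -49.8 141. ] yaw 5.1 tilt [0. 0.] F [-0.5 -0.4 -0.3] w 85.5 q [-0.16  0.34  1.79  0.    1.01 -0.25]
units [-0.296 -3.287  0.02 ]
```

```bash
python3 -m jog '[[1,[-0.05,-0.55,0],[0,0,0]],[1,[-0.05,-0.55,0],[0,0,0]],[1,[-0.05,-0.55,0],[0,0,0]],[1,[-0.05,-0.55,0],[0,0,0]],[1,[-0.05,-0.55,0],[0,0,0]]]'
python3 -m jog '[[1,[-0.05,-0.54,0],[0,0,0]],[1,[0,0,0],[0,0,0]],[1,[0,0,0],[0,0,0]],[1,[0,0,0],[0,0,0]]]'
python3 d.py 423.4 -79.1 12
python3 - <<'E'
from h import *
f=grab_frame("side");b=f[90:290,260:460]; cv2.imwrite("pics/p7.png",cv2.resize(b,None,fx=2.8,fy=2.8)[:,:,::-1])
for B in blobs(f,"brown",60,vmin=25): print(np.round(B,1))
print(proj("side",[[423.4,-79.1,66],[423.4,-79.1,33]]))
E
```

```text
time: 14.63
tool_pos: [447.2, -74.1, 138.7]
eef_rot: [0.675, 0.738, -0.001, -0.002]
ft_force: [-0.3, 0.5, -0.4]
grip_width: 85.6
time: 14.97
tool_pos: [423.7, -79.3, 140.2]
eef_rot: [0.675, 0.738, 0.0, -0.0]
ft_force: [0.0, -1.2, 0.4]
grip_width: 85.4
t 15.0 pos [423.7 -79.3 140.2] yaw 5.1 tilt [-0.02  0.02] F [ 0.  -1.2  0.4] w 85.4 q [-0.29  0.05  2.15  0.    0.95 -0.37]
units [ 0.004 -0.006  2.564]
[615.1 292.7 322.5 587.  281.   53.   25. ]
[414.7 250.8  68.5 407.  246.   17.    9. ]
[417.6 236.4 168.  409.  229.   19.   14. ]
[319.5 229.5  69.  310.  227.   20.    6. ]
[321.3 217.  107.5 310.  212.   21.   13. ]
[406.6 203.2 313.  397.  194.   21.   20. ]
[350.1 191.3 156.  337.  182.   24.   17. ]
[280.9 168.6 104.  274.  164.   15.   10. ]
[345.7 167.2 209.5 338.  160.   17.   16. ]
[  18.6  133.3 1112.     0.   114.    41.    41. ]
[[319.45610983 217.13379644]
 [319.28962596 228.20213434]]
```

View pics/p7.png

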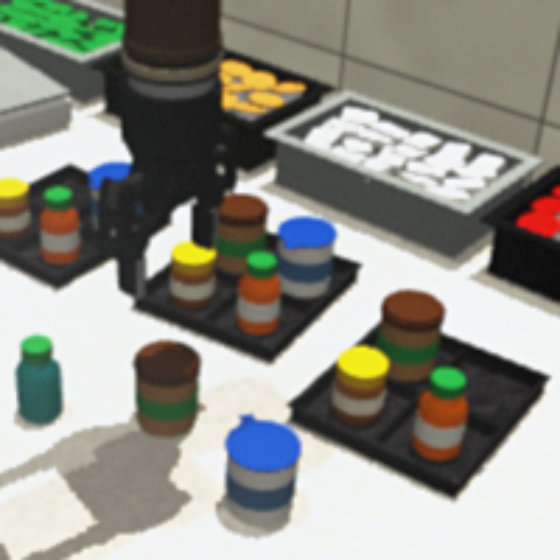

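Tray C is complete, and the juice stands upright at crop (260,300). The muesli pot is where measured, at (168,390), within about 1 px. I'll grip it.

```bash
python3 -m jog '[[1,[0,0,0.6],[0,0,0]],[1,[0,0,0.6],[0,0,0]],[1,[0,0,0.6],[0,0,0]],[1,[0,0,0.5],[0,0,0]],[1,[0,0,0.26],[0,0,0]]]'
python3 -m jog '[[1,[0,0,0],[0,0,0]],[1,[0,0,0],[0,0,0]],[0.4,[0,0,0],[0,0,0]],[0.4,[0,0,0],[0,0,0]],[0.4,[0,0,0],[0,0,0]]]' 40
python3 -m jog '[[0.4,[0,0,0],[0,0,0]],[0.4,[0,0,0],[0,0,0]],[0.4,[0,0,0],[0,0,0]],[0.4,[0,0,0],[0,0,0]]]'
python3 -m jog '[[0.4,[0,0,-0.2],[0,0,0]],[0.4,[0,0,-0.6],[0,0,0]],[0.4,[0,0,-0.6],[0,0,0]],[0.4,[0,0,-0.6],[0,0,0]],[0.4,[0,0,-0.6],[0,0,0]]]'
python3 -m jog '[[0.4,[0,0,-0.3],[0,0,0]],[0.4,[0,0,0],[0,0,0]],[0.4,[0,0,0],[0,0,0]],[0.4,[0,0,0],[0,0,0]]]'
python3 d.py 625.3 258.2 155
```

```text
time: 15.43
tool_pos: [422.7, -78.7, 9.8]
eef_rot: [0.675, 0.738, -0.001, -0.002]
ft_force: [0.2, 0.9, 0.0]
grip_width: 85.6
time: 15.85
tool_pos: [425.4, -79.8, 14.3]
eef_rot: [0.675, 0.738, 0.001, 0.001]
ft_force: [1.3, 0.3, 0.3]
grip_width: 55.0
time: 16.18
tool_pos: [425.4, -79.8, 14.3]
eef_rot: [0.675, 0.738, 0.001, 0.002]
ft_force: [0.7, 1.3, 7.2]
grip_width: 55.3
time: 16.6
tool_pos: [422.7, -79.2, 144.4]
eef_rot: [0.675, 0.738, -0.0, -0.0]
ft_force: [0.3, 0.1, -1.0]
grip_width: 55.3
time: 16.93
tool_pos: [422.3, -79.0, 156.7]
eef_rot: [0.675, 0.738, -0.001, -0.001]
ft_force: [-0.4, -0.3, -0.5]
grip_width: 54.9
t 16.9 pos [422.3 -79.  156.7] yaw 5.1 tilt [-0.12  0.03] F [-0.4 -0.3 -0.5] w 54.9 q [-0.29  0.02  2.14 -0.    0.99 -0.38]
units [6.358 4.643 0.03 ]
```

```bash
python3 -m jog '[[0.4,[0.3,0.2,0],[0,0,0]],[0.4,[0.5,0.36,0],[0,0,0]],[0.4,[0.5,0.36,0],[0,0,0]],[0.4,[0.5,0.36,0],[0,0,0]],[0.4,[0.5,0.36,0],[0,0,0]]]'
python3 -m jog '[[0.4,[0.5,0.36,0],[0,0,0]],[0.4,[0.5,0.36,0],[0,0,0]],[0.4,[0.5,0.36,0],[0,0,0]],[0.4,[0.5,0.36,0],[0,0,0]],[0.4,[0.5,0.36,0],[0,0,0]]]'
python3 -m jog '[[0.4,[0.5,0.36,0],[0,0,0]],[0.4,[0.5,0.36,0],[0,0,0]],[0.4,[0.5,0.36,0],[0,0,0]],[0.4,[0.06,0.1,0],[0,0,0]],[0.4,[0,0,0],[0,0,0]]]'
python3 -m jog '[[0.4,[0,0,0],[0,0,0]],[0.4,[0,0,0],[0,0,0]],[0.4,[0,0,0],[0,0,0]]]'
python3 d.py 625.3 258.2 40
python3 - <<'E'
from h import *
f=grab_frame("side");b=f[40:240,180:380]; cv2.imwrite("pics/p8.png",cv2.resize(b,None,fx=2.8,fy=2.8)[:,:,::-1])
E
```

```text
time: 17.35
tool_pos: [493.6, 43.6, 155.2]
eef_rot: [0.675, 0.738, -0.002, -0.002]
ft_force: [0.5, -0.4, -1.1]
grip_width: 55.3
time: 17.77
tool_pos: [572.1, 175.9, 154.5]
eef_rot: [0.675, 0.738, -0.002, -0.002]
ft_force: [0.8, -0.1, -0.1]
grip_width: 55.6
time: 18.18
tool_pos: [624.8, 259.0, 154.6]
eef_rot: [0.674, 0.739, -0.002, -0.001]
ft_force: [0.3, -0.1, -0.5]
grip_width: 55.3
time: 18.43
tool_pos: [624.3, 256.3, 156.8]
eef_rot: [0.675, 0.737, -0.001, -0.0]
ft_force: [0.3, 0.9, -0.4]
grip_width: 55.1
t 18.4 pos [624.3 256.3 156.8] yaw 5.0 tilt [-0.13 -0.06] F [ 0.3  0.9 -0.4] w 55.1 q [ 0.33  0.47  1.56 -0.    1.11  0.24]
units [0.038 0.029 2.336]
```

View pics/p8.png

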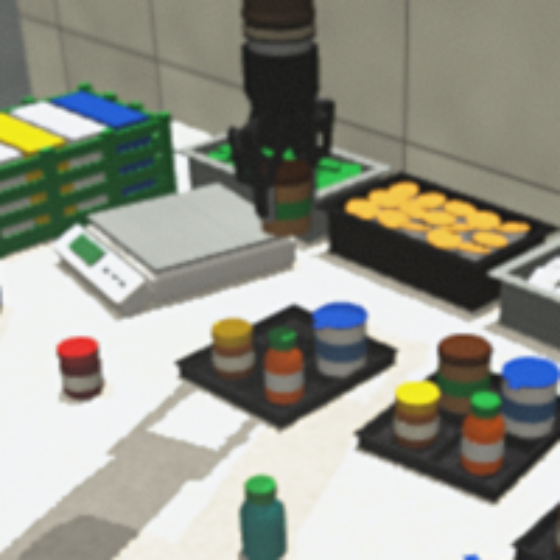

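The pot hangs upright and the far-left compartment of tray B, at crop (293,325), is clear. I'll descend.

```bash
python3 -m jog '[[0.4,[0.02,0.01,0.5],[0,0,0]],[0.4,[0,0,0.6],[0,0,0]],[0.4,[0,0,0.6],[0,0,0]],[0.4,[0,0,0.5],[0,0,0]],[0.4,[0,0,0.3],[0,0,0]]]'
python3 -m jog '[[0.4,[0,0,0],[0,0,0]],[0.4,[0,0,0],[0,0,0]],[0.4,[0,0,0],[0,0,0]]]'
python3 d.py 625.3 258.2 17.5
python3 - <<'E'
from h import *
f=grab_frame("side");b=f[110:220,220:340]; cv2.imwrite("pics/p9.png",cv2.resize(b,None,fx=4,fy=4)[:,:,::-1])
E
```

```text
time: 18.9
tool_pos: [623.4, 257.2, 29.6]
eef_rot: [0.675, 0.737, -0.002, -0.001]
ft_force: [0.0, 0.1, -1.5]
grip_width: 55.2
time: 19.15
tool_pos: [627.5, 259.2, 34.8]
eef_rot: [0.675, 0.738, 0.001, 0.001]
ft_force: [0.2, 0.1, -0.7]
grip_width: 54.9
t 19.1 pos [627.5 259.2  34.8] yaw 5.1 tilt [0.18 0.06] F [ 0.2  0.1 -0.7] w 54.9 q [0.33 0.63 1.6  0.   0.91 0.24]
units [-0.016 -0.046  0.345]
```

View pics/p9.png

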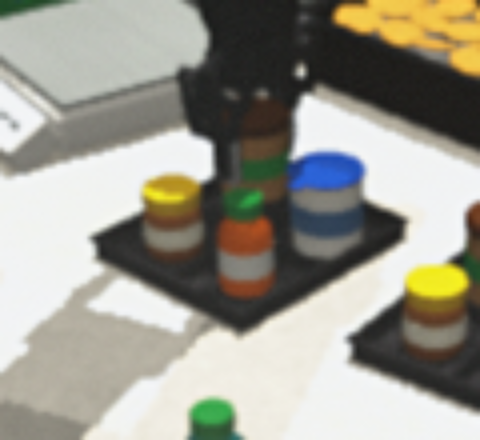

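The pot hangs over the empty compartment, crop (262,165), clear of the yoghurt lid. I'll lower it.

```bash
python3 -m jog '[[0.4,[-0.01,-0.03,0.08],[0,0,0]],[0.4,[0,0,0.08],[0,0,0]],[0.4,[0,0,0.08],[0,0,0]],[0.4,[0,0,0],[0,0,0]],[0.4,[0,0,0],[0,0,0]]]'
python3 -m jog '[[0.4,[0,0,0.04],[0,0,0]],[0.4,[0,0,0],[0,0,0]],[0.4,[0,0,0],[0,0,0]]]'
python3 -m jog '[[0.4,[0,0,0.02],[0,0,0]],[0.4,[0,0,0],[0,0,0]],[0.4,[0,0,0],[0,0,0]]]'
python3 d.py
```

```text
time: 19.62
tool_pos: [624.0, 258.2, 20.3]
eef_rot: [0.675, 0.738, -0.0, -0.0]
ft_force: [-0.2, 0.8, -0.7]
grip_width: 55.2
time: 19.87
tool_pos: [624.3, 258.3, 18.6]
eef_rot: [0.675, 0.738, -0.0, -0.0]
ft_force: [-0.3, -0.4, -0.1]
grip_width: 55.2
time: 20.12
tool_pos: [624.4, 258.3, 17.7]
eef_rot: [0.675, 0.738, -0.0, -0.0]
ft_force: [0.3, 0.7, -1.0]
grip_width: 55.1
t 20.1 pos [624.4 258.3  17.7] yaw 5.1 tilt [-0. -0.] F [ 0.3  0.7 -1. ] w 55.1 q [ 0.33  0.65  1.61 -0.    0.88  0.24]
```

```bash
python3 -m jog '[[0.4,[0,0,0.015],[0,0,0]],[0.4,[0,0,0],[0,0,0]],[0.4,[0,0,0],[0,0,0]]]'
python3 -m jog '[[0.4,[0,0,0.01],[0,0,0]],[0.4,[0,0,0],[0,0,0]],[0.4,[0,0,0],[0,0,0]]]'
```

```text
time: 20.37
tool_pos: [624.6, 258.3, 17.3]
eef_rot: [0.675, 0.738, 0.0, 0.0]
ft_force: [-1.3, 0.0, 0.8]
grip_width: 54.8
time: 20.62
tool_pos: [624.6, 258.4, 17.3]
eef_rot: [0.675, 0.738, 0.0, 0.0]
ft_force: [-2.9, -0.6, 5.8]
grip_width: 55.0
```

```bash
python3 -m jog '[[0.85,[0,0,0],[0,0,0]],[0.85,[0,0,0],[0,0,0]],[0.85,[0,0,0],[0,0,0]],[0.85,[0,0,0],[0,0,0]]]'
python3 -m jog '[[0.85,[0,0,-0.2],[0,0,0]],[0.85,[0,0,-0.5],[0,0,0]],[0.85,[0,0,-0.6],[0,0,0]],[0.85,[0,0,-0.6],[0,0,0]],[0.85,[0,0,-0.6],[0,0,0]]]'
python3 -m jog '[[1,[0,0,0],[0,0,0]],[1,[0,0,0],[0,0,0]],[1,[0,0,0],[0,0,0]]]'
python3 d.py 397 -205.5 140
```

```text
time: 20.95
tool_pos: [624.2, 258.2, 16.0]
eef_rot: [0.675, 0.738, -0.0, -0.0]
ft_force: [-0.2, -0.0, 0.3]
grip_width: 72.7
time: 21.37
tool_pos: [624.2, 258.2, 143.2]
eef_rot: [0.675, 0.738, -0.0, -0.0]
ft_force: [1.4, 0.7, -0.4]
grip_width: 72.7
time: 21.62
tool_pos: [624.2, 258.2, 141.8]
eef_rot: [0.675, 0.738, -0.0, -0.0]
ft_force: [0.3, -0.2, 0.0]
grip_width: 85.5
t 21.6 pos [624.2 258.2 141.8] yaw 5.1 tilt [-0. -0.] F [ 0.3 -0.2  0. ] w 85.5 q [0.33 0.49 1.57 0.   1.08 0.24]
units [-8.834 -5.348  0.035]
```

```bash
python3 -m jog '[[1,[-0.55,-0.33,0],[0,0,0]],[1,[-0.55,-0.33,0],[0,0,0]],[1,[-0.55,-0.33,0],[0,0,0]],[1,[-0.55,-0.33,0],[0,0,0]],[1,[-0.55,-0.33,0],[0,0,0]]]'
python3 -m jog '[[1,[-0.55,-0.33,0],[0,0,0]],[1,[-0.55,-0.33,0],[0,0,0]],[1,[-0.55,-0.33,0],[0,0,0]],[1,[-0.55,-0.33,0],[0,0,0]],[1,[-0.55,-0.33,0],[0,0,0]]]'
python3 -m jog '[[1,[-0.55,-0.33,0],[0,0,0]],[1,[-0.55,-0.33,0],[0,0,0]],[1,[-0.55,-0.33,0],[0,0,0]],[1,[-0.55,-0.33,0],[0,0,0]],[1,[-0.55,-0.35,0],[0,0,0]]]'
python3 -m jog '[[1,[-0.58,-0.38,0],[0,0,0]],[1,[0,0,0],[0,0,0]],[1,[0,0,0],[0,0,0]],[1,[0,0,0],[0,0,0]]]'
python3 d.py 397 -205.5 12
python3 - <<'E'
from h import *
f=grab_frame("side");b=f[110:310,230:470]; cv2.imwrite("pics/p10.png",cv2.resize(b,None,fx=2.8,fy=2.8)[:,:,::-1])
for B in blobs(f,"blue",100): print(np.round(B,1))
print(proj("side",[[397,-205.5,62],[397,-205.5,58]]))
E
```

```text
time: 22.03
tool_pos: [551.7, 112.7, 139.1]
eef_rot: [0.675, 0.738, -0.002, -0.001]
ft_force: [0.4, -0.8, -0.6]
grip_width: 85.4
time: 22.45
tool_pos: [481.8, -31.2, 139.6]
eef_rot: [0.675, 0.738, -0.001, -0.002]
ft_force: [0.5, -0.6, -0.0]
grip_width: 85.6
time: 22.87
tool_pos: [411.2, -175.0, 139.8]
eef_rot: [0.675, 0.738, -0.0, -0.002]
ft_force: [0.3, -0.6, 0.2]
grip_width: 85.5
time: 23.2
tool_pos: [396.2, -204.4, 140.3]
eef_rot: [0.675, 0.737, 0.0, -0.002]
ft_force: [-0.0, -0.4, 0.6]
grip_width: 85.3
t 23.2 pos [ 396.2 -204.4  140.3] yaw 5.0 tilt [-0.13  0.12] F [-0.  -0.4  0.6] w 85.3 q [-0.57  0.08  2.11  0.    0.95 -0.66]
units [-0.029  0.02   2.566]
[ 608.1  269.7 1197.   581.   247.    59.    44. ]
[353.3 248.5 349.  341.  238.   26.   20. ]
[621.4 221.3 149.5 607.  215.   29.   14. ]
[156.9 162.4 114.5 141.  160.   33.    6. ]
[300.5 152.4 134.  291.  148.   20.   10. ]
[215.5  78.8 183.  200.   73.   31.   13. ]
[ 14.7  13.7 791.    0.    0.   35.   29. ]
[[354.43379408 248.22749989]
 [354.32341016 249.63785213]]
```

View pics/p10.png

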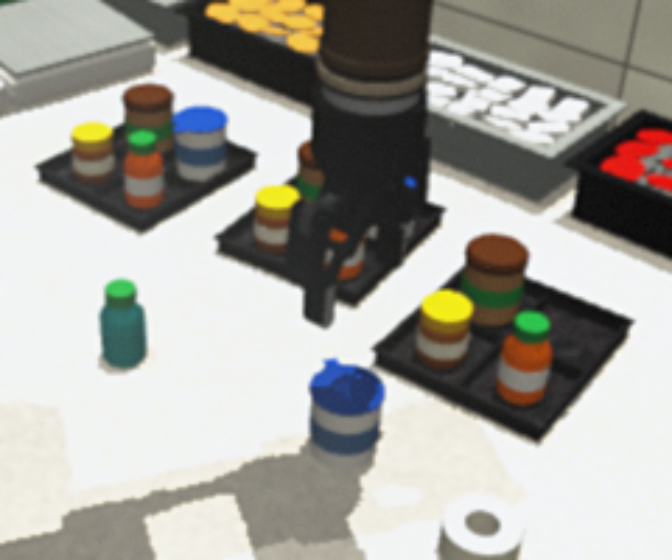

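Muesli stands upright in tray B at crop (150,115). The yoghurt pot at (345,410) matches its measured spot, so I'll grip it.

```bash
python3 -m jog '[[1,[-0.01,0.01,0.6],[0,0,0]],[1,[0,0,0.6],[0,0,0]],[1,[0,0,0.6],[0,0,0]],[1,[0,0,0.5],[0,0,0]],[1,[0,0,0.26],[0,0,0]]]'
python3 -m jog '[[1,[0,0,0],[0,0,0]],[1,[0,0,0],[0,0,0]],[0.4,[0,0,0],[0,0,0]],[0.4,[0,0,0],[0,0,0]],[0.4,[0,0,0],[0,0,0]]]' 40
python3 -m jog '[[0.4,[0,0,0],[0,0,0]],[0.4,[0,0,0],[0,0,0]],[0.4,[0,0,0],[0,0,0]],[0.4,[0,0,0],[0,0,0]]]'
python3 -m jog '[[0.4,[0,0,-0.2],[0,0,0]],[0.4,[0,0,-0.6],[0,0,0]],[0.4,[0,0,-0.6],[0,0,0]],[0.4,[0,0,-0.6],[0,0,0]],[0.4,[0,0,-0.6],[0,0,0]]]'
python3 -m jog '[[0.4,[0,0,-0.2],[0,0,0]],[0.4,[0,0,0],[0,0,0]],[0.4,[0,0,0],[0,0,0]],[0.4,[0,0,0],[0,0,0]]]'
python3 d.py 636.7 -264.7 150
```

```text
time: 23.67
tool_pos: [396.0, -202.6, 10.4]
eef_rot: [0.674, 0.739, -0.0, -0.003]
ft_force: [0.4, -0.3, -0.5]
grip_width: 85.5
time: 24.08
tool_pos: [399.1, -206.2, 15.1]
eef_rot: [0.675, 0.738, 0.0, 0.001]
ft_force: [0.0, 0.0, 0.2]
grip_width: 55.3
time: 24.42
tool_pos: [399.1, -206.3, 15.1]
eef_rot: [0.675, 0.738, 0.0, 0.001]
ft_force: [0.1, 2.1, 6.3]
grip_width: 55.3
time: 24.83
tool_pos: [396.9, -205.4, 145.2]
eef_rot: [0.675, 0.738, -0.0, -0.0]
ft_force: [0.6, -0.6, -0.9]
grip_width: 55.2
time: 25.17
tool_pos: [396.1, -204.8, 151.8]
eef_rot: [0.675, 0.738, -0.0, -0.002]
ft_force: [0.7, -0.2, -1.9]
grip_width: 54.9
t 25.2 pos [ 396.1 -204.8  151.8] yaw 5.1 tilt [-0.17  0.11] F [ 0.7 -0.2 -1.9] w 54.9 q [-0.57  0.06  2.11 -0.    0.98 -0.66]
units [-1.621  4.686  0.018]
```

```bash
python3 -m jog '[[0.4,[-0.1,0.3,0],[0,0,0]],[0.4,[-0.18,0.54,0],[0,0,0]],[0.4,[-0.18,0.54,0],[0,0,0]],[0.4,[-0.18,0.54,0],[0,0,0]],[0.4,[-0.18,0.54,0],[0,0,0]]]'
python3 -m jog '[[0.4,[-0.18,0.54,0],[0,0,0]],[0.4,[-0.2,0.54,0],[0,0,0]],[0.4,[-0.2,0.54,0],[0,0,0]],[0.4,[-0.2,0.54,0],[0,0,0]],[0.4,[0,0.03,0],[0,0,0]]]'
python3 -m jog '[[0.4,[0,0,0],[0,0,0]],[0.4,[0,0,0],[0,0,0]],[0.4,[0,0,0],[0,0,0]],[0.4,[0,0,0],[0,0,0]],[0.4,[0,0,0],[0,0,0]]]'
python3 d.py 636.7 -264.7 33
python3 - <<'E'
from h import *
f=grab_frame("side");b=f[90:290,320:520]; cv2.imwrite("pics/p11.png",cv2.resize(b,None,fx=2.8,fy=2.8)[:,:,::-1])
E
```

```text
time: 25.58
tool_pos: [523.2, -234.9, 150.2]
eef_rot: [0.675, 0.738, -0.001, -0.003]
ft_force: [-0.3, 0.0, -1.0]
grip_width: 55.1
time: 26.0
tool_pos: [639.5, -265.4, 149.7]
eef_rot: [0.675, 0.738, 0.0, -0.0]
ft_force: [0.6, 0.2, -1.0]
grip_width: 55.3
time: 26.42
tool_pos: [635.4, -264.5, 153.4]
eef_rot: [0.675, 0.738, -0.0, -0.0]
ft_force: [-0.0, 0.7, -1.3]
grip_width: 55.3
t 26.4 pos [ 635.4 -264.5  153.4] yaw 5.1 tilt [-0.05  0.02] F [-0.   0.7 -1.3] w 55.3 q [-0.46  0.5   1.53 -0.    1.11 -0.55]
units [-0.007  0.028  2.408]
```

View pics/p11.png

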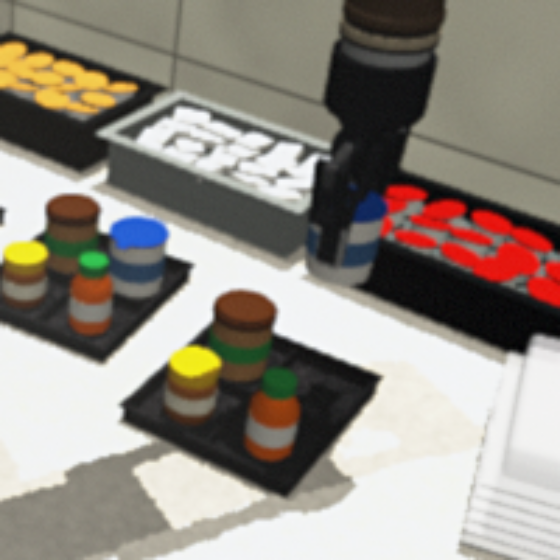

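The pot hangs upright above tray A's empty far-right compartment, crop (320,360). I'll descend, watching the force.

```bash
python3 -m jog '[[0.4,[0,0.01,0.5],[0,0,0]],[0.4,[0,0,0.6],[0,0,0]],[0.4,[0,0,0.6],[0,0,0]],[0.4,[0,0,0.4],[0,0,0]],[0.4,[0,0,0.3],[0,0,0]]]'
python3 -m jog '[[0.4,[0,0,0],[0,0,0]],[0.4,[0,0,0],[0,0,0]],[0.4,[0,0,0],[0,0,0]],[0.4,[0,0,0],[0,0,0]],[0.4,[0,0,0],[0,0,0]]]'
python3 d.py 636.7 -264.7 18
python3 - <<'E'
from h import *
f=grab_frame("side");b=f[150:270,370:490]; cv2.imwrite("pics/p12.png",cv2.resize(b,None,fx=4,fy=4)[:,:,::-1])
E
```

```text
time: 26.88
tool_pos: [635.0, -263.9, 31.1]
eef_rot: [0.675, 0.738, -0.001, -0.002]
ft_force: [-0.2, -0.9, -1.6]
grip_width: 55.0
time: 27.3
tool_pos: [638.5, -265.5, 35.9]
eef_rot: [0.675, 0.738, 0.001, 0.002]
ft_force: [-0.6, -0.9, -0.8]
grip_width: 55.2
t 27.3 pos [ 638.5 -265.5   35.9] yaw 5.1 tilt [ 0.21 -0.1 ] F [-0.6 -0.9 -0.8] w 55.2 q [-0.46  0.65  1.57 -0.    0.92 -0.55]
units [ 0.02  -0.036  0.359]
```

View pics/p12.png

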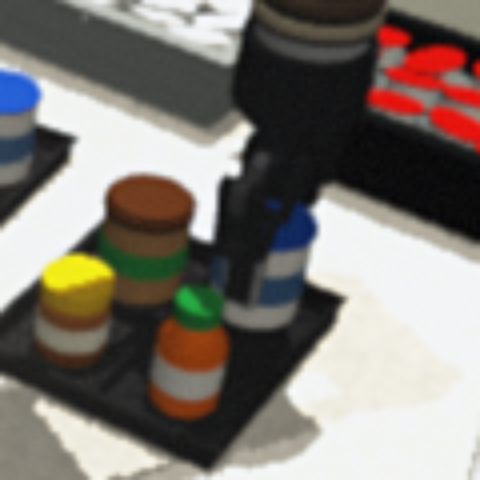

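The pot at crop (265,290) is over the empty compartment and clear of its neighbours. I'll lower it.

```bash
python3 -m jog '[[0.4,[0,-0.02,0.08],[0,0,0]],[0.4,[0,0,0.08],[0,0,0]],[0.4,[0,0,0.08],[0,0,0]],[0.4,[0,0,0.02],[0,0,0]],[0.4,[0,0,0],[0,0,0]]]'
python3 -m jog '[[0.4,[0,0,0],[0,0,0]],[0.4,[0,0,0.03],[0,0,0]],[0.4,[0,0,0],[0,0,0]],[0.4,[0,0,0],[0,0,0]]]'
python3 -m jog '[[0.4,[0,0,0.02],[0,0,0]],[0.4,[0,0,0],[0,0,0]],[0.4,[0,0,0],[0,0,0]]]'
```

```text
time: 27.77
tool_pos: [635.1, -264.4, 19.4]
eef_rot: [0.675, 0.738, -0.0, -0.001]
ft_force: [0.1, 0.4, -1.8]
grip_width: 55.3
time: 28.1
tool_pos: [635.9, -264.8, 19.0]
eef_rot: [0.675, 0.738, -0.0, -0.0]
ft_force: [-0.3, -0.5, -1.6]
grip_width: 55.1
time: 28.35
tool_pos: [636.1, -264.9, 18.2]
eef_rot: [0.675, 0.738, 0.0, 0.0]
ft_force: [0.9, -0.1, -1.9]
grip_width: 55.1
```

```bash
python3 -m jog '[[0.4,[0,0,0.015],[0,0,0]],[0.4,[0,0,0],[0,0,0]],[0.4,[0,0,0],[0,0,0]]]'
python3 -m jog '[[0.4,[0,0,0.01],[0,0,0]],[0.4,[0,0,0],[0,0,0]],[0.4,[0,0,0],[0,0,0]]]'
```

```text
time: 28.6
tool_pos: [636.1, -264.9, 18.2]
eef_rot: [0.675, 0.738, 0.0, 0.0]
ft_force: [-1.7, 0.1, 4.7]
grip_width: 55.0
time: 28.85
tool_pos: [636.1, -264.8, 18.1]
eef_rot: [0.675, 0.738, 0.0, 0.0]
ft_force: [-2.7, 0.8, 7.7]
grip_width: 54.8
```

Contact. I'll release, retreat up and back out of the top camera's view, then check.

```bash
python3 -m jog '[[0.88,[0,0,0],[0,0,0]],[0.88,[0,0,0],[0,0,0]],[0.88,[0,0,0],[0,0,0]],[0.88,[0,0,0],[0,0,0]]]'
python3 -m jog '[[0.88,[0,0,-0.2],[0,0,0]],[0.88,[0,0,-0.5],[0,0,0]],[0.88,[0,0,-0.6],[0,0,0]],[0.88,[0,0,-0.6],[0,0,0]],[0.88,[0,0,-0.6],[0,0,0]]]'
python3 -m jog '[[0.88,[0,-0.5,-0.3],[0,0,0]],[0.88,[-0.3,-0.6,-0.3],[0,0,0]],[0.88,[-0.4,-0.6,-0.3],[0,0,0]],[0.88,[-0.5,-0.6,0],[0,0,0]],[0.88,[-0.5,-0.6,0],[0,0,0]]]'
python3 -m jog '[[0.88,[-0.5,-0.5,0],[0,0,0]],[0.88,[-0.5,-0.5,0],[0,0,0]],[0.88,[-0.5,-0.5,0],[0,0,0]],[0.88,[-0.5,-0.4,0],[0,0,0]],[0.88,[0,0,0],[0,0,0]]]'
python3 -m jog '[[0.88,[0,0,0],[0,0,0]],[0.88,[0,0,0],[0,0,0]],[0.88,[0,0,0],[0,0,0]],[0.88,[0,0,0],[0,0,0]]]'
python3 - <<'E'
from h import *
np.set_printoptions(precision=1,suppress=True)
a=grab_frame("top"); b=grab_frame("side")
cv2.imwrite("pics/p13.png",np.vstack([cv2.resize(a[90:270,160:480],(520,292)),cv2.resize(b[110:290,190:510],(520,292))])[:,:,::-1])
for col,z in(("red",54),("yellow",57),("green",77),("blue",65),("brown",69)):
    for B in blobs(a,col):
        if 165<B[0]<480 and 95<B[1]<260: print(col,toplane("top",B[:2],z)[0],B[2])
m=(a.max(2)<75).astype(np.uint8)*255; m=cv2.morphologyEx(m,cv2.MORPH_CLOSE,np.ones((5,5),np.uint8))
for c in cv2.findContours(m,cv2.RETR_EXTERNAL,cv2.CHAIN_APPROX_NONE)[0]:
    (x,y),w,g=cv2.minAreaRect(c)
    if 190<x<450 and 90<y<200 and min(w)>40: print("tray",cv2.minAreaRect(toplane("top",c.reshape(-1,2),18)[:,:2].astype(np.float32)))
E
python3 d.py
```

```text
time: 29.18
tool_pos: [635.7, -264.8, 16.3]
eef_rot: [0.675, 0.738, -0.0, -0.0]
ft_force: [0.4, -0.4, -0.5]
grip_width: 75.1
time: 29.6
tool_pos: [635.7, -264.7, 143.3]
eef_rot: [0.675, 0.738, -0.0, -0.0]
ft_force: [0.1, 0.1, 0.1]
grip_width: 74.9
time: 30.02
tool_pos: [498.9, -363.5, 189.5]
eef_rot: [0.674, 0.738, 0.0, 0.002]
ft_force: [0.2, -0.6, -0.7]
grip_width: 75.3
time: 30.43
tool_pos: [409.7, -475.5, 187.9]
eef_rot: [0.677, 0.736, -0.002, 0.001]
ft_force: [-0.3, 0.5, 0.9]
grip_width: 74.9
time: 30.77
tool_pos: [414.2, -469.1, 186.8]
eef_rot: [0.674, 0.738, 0.0, -0.0]
ft_force: [-0.3, -0.1, -0.8]
grip_width: 75.2
red [405.  341.1  54. ] 234.0
yellow [ 543.8 -195.8   57. ] 273.0
yellow [539.  255.9  57. ] 280.0
yellow [576.7  26.7  57. ] 270.0
green [355.    6.1  77. ] 120.0
green [ 550.8 -272.8   77. ] 88.5
green [542.2 178.7  77. ] 84.0
green [586.9 -50.5  77. ] 86.5
blue [ 636.7 -261.9   65. ] 489.5
blue [626.6 181.5  65. ] 507.0
blue [671.9 -37.9  65. ] 495.5
brown [527.2 169.   69. ] 62.5
brown [ 539.  -259.4   69. ] 82.5
brown [569.4 -45.9  69. ] 65.0
brown [ 629.9 -187.7   69. ] 401.0
brown [623.4 257.9  69. ] 396.5
brown [662.3  38.9  69. ] 384.5
tray ((589.55517578125, -229.94488525390625), (181.2638397216797, 160.14642333984375), 4.637404441833496)
tray ((582.8914794921875, 218.85594177246094), (180.224609375, 158.5383758544922), 2.402339220046997)
tray ((624.7875366210938, -5.882209777832031), (181.69400024414062, 157.95767211914062), 8.065701484680176)
t 30.9 pos [ 414.1 -469.3  186.8] yaw 5.2 tilt [-0.    0.01] F [ 0.2 -0.2  0.7] w 75.3 q [-0.92  0.35  1.67  0.    1.12 -1.01]
```

View pics/p13.png

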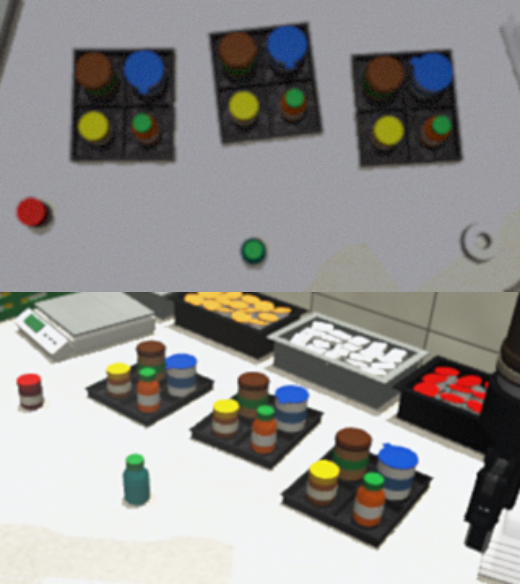

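All three trays are full. The portions are within 3 mm of their compartment centres, the trays have not moved within about 1 mm, and the jam jar, label roll and turquoise bottle are untouched. The arm is clear of everything.

```bash
python3 -c "
from cell import *
print(finish_job())"
```

```text
the job is handed in; nothing more can be done
None
```

All four missing portions are in their compartments: honey and juice in tray C, muesli in tray B and yoghurt in tray A. I lowered each one until it touched the floor (under 10 N) before letting go, and handed the job in at about 31 s of robot time.

- **Placement:** in the last pictures every portion stands upright, within about 3 mm of its compartment centre. The yoghurt reads 2.8 mm off, partly because its foil tab skews the measurement.
- **Trays:** all three read as unmoved within about 1 mm, which is as fine as the pictures can show.
- **Left alone:** the jam jar measured the same spot to within 0.2 mm. The turquoise bottle measured within 0.5 mm, and the label roll looks unmoved in the last pictures.
- **Disagreements:** the arm's reported tool position swung by a few mm just after moves until it settled. No other check failed or disagreed.

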